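# Set the spacer bushes and hold the transducer cover over its screw holes

### The job

Get the transducer block on the bench ready for its cover: one long spacer bush already stands in the low step; stand the other long one upright in the free seat beside it and the two short ones in the seats of the raised step, fully down, so that all four tops come level. Then lift the cover plate by its handle and hold it still and level about 10 mm above the bushes, touching none of them, each of its holes straight over its threaded hole (the wider-spaced pair over the raised step), so that I can slip washers in and start the screws; finish while still holding it there, do not put it down or let go. Leave the clay specimen and the beaker standing where they are.

Things in the scene. Friction and masses are not known exactly. Their poses are not given: they have to be found in the camera images.
- block: stepped grey aluminium block fixed to the bench, 124 (x) x 176 (y) mm with its 8 mm foot flange; on it two steps, each 62 x 142 mm: the low one on the -x half, top 14 mm above the bench, the raised one on the +x half, top 26 mm; two round seats in each. A manifold (|x| < 16, |y| < 40 mm) stands in the middle, up to 49 mm above the bench. Origin: centre of the underside, z up
- seat_low_left (a point): centre of the floor of a round seat in the low step of the block, on the axis of the tapped M8 hole in that floor; the seat is 22 mm wide and 5 mm deep, so the step's top is 5 mm above this point; at x -38, y +42 mm of the block
- seat_low_right (a point): centre of the floor of a round seat in the low step of the block, on the axis of the tapped M8 hole in that floor; the seat is 22 mm wide and 5 mm deep, so the step's top is 5 mm above this point; at x -38, y -42 mm of the block
- seat_high_left (a point): centre of the floor of a round seat in the raised step of the block, on the axis of the tapped M8 hole in that floor; the seat is 22 mm wide and 5 mm deep, so the step's top is 5 mm above this point; at x +38, y +52 mm of the block
- seat_high_right (a point): centre of the floor of a round seat in the raised step of the block, on the axis of the tapped M8 hole in that floor; the seat is 22 mm wide and 5 mm deep, so the step's top is 5 mm above this point; at x +38, y -52 mm of the block
- long_0: plain steel spacer bush standing upright, an 18 mm thick tube (bore 10 mm) 44 mm long, foot edge bevelled 1.2 mm; one of a like pair, origin at the centre of its foot, z up its axis; this one already stands in seat_low_left
- long_1: plain steel spacer bush standing upright, an 18 mm thick tube (bore 10 mm) 44 mm long, foot edge bevelled 1.2 mm; one of a like pair, origin at the centre of its foot, z up its axis
- short_0: plain steel spacer bush standing upright, an 18 mm thick tube (bore 10 mm) 32 mm long, foot edge bevelled 1.2 mm; one of a like pair, origin at the centre of its foot, z up its axis
- short_1: plain steel spacer bush standing upright, an 18 mm thick tube (bore 10 mm) 32 mm long, foot edge bevelled 1.2 mm; one of a like pair, origin at the centre of its foot, z up its axis
- cover: grey aluminium cover plate, 108 (x) x 144 (y) x 4 mm, about 0.32 kg, lying flat, handle up; a hole near each corner: the pair at its -x side 84 mm apart (for the low step), the pair at its +x side 104 mm apart (for the raised step), rows 76 mm apart. Origin: centre of its underside, below the centre of mass. Starts turned less than 0.7 rad from the block, wide pair away from the robot
- cover_grip (a point): middle of the bar of the cover's bow handle, 37 mm above the plate's underside; the dark bar is 12 mm wide (x), 14 mm high and 76 mm long (along the cover's y), stands on two posts 64 mm apart and is free below for 26 mm
- hole_low_left (a point): centre of a 12 mm clear hole at the cover's underside; belongs over seat_low_left
- hole_low_right (a point): centre of a 12 mm clear hole at the cover's underside; belongs over seat_low_right
- hole_high_left (a point): centre of a 12 mm clear hole at the cover's underside; belongs over seat_high_left
- hole_high_right (a point): centre of a 12 mm clear hole at the cover's underside; belongs over seat_high_right
- specimen: bystander: upright red-brown clay cylinder, 38 mm thick, 51 mm high, standing loose among the bushes; origin at the centre of its foot
- beaker: bystander: small glass beaker, 56 mm wide, 68 mm high, standing loose behind the bushes; origin at the centre of its foot

How it is judged:
By the outcome, as a careful person would: the job done as asked, in the order asked, and still so for the second after the job is handed in, while the arm keeps its last pose, push and grip.
It also fails if it takes over 72 s, if anything falls off the work surface, if the arm or the gripper's body presses on something with over 40 N, if the wrist force passes 120 N, or if a joint passes its speed limit or range.

### The arm

A 6-joint arm with a two-finger parallel gripper is mounted at the origin on a cart in front of the work surface, level with it; the furniture and walls round the work are solid. World frame = base frame: x ahead of the robot, y to its left, z up, the work surface at z = 0. Lengths are in m, angles in rad, forces in N, time in s.
With the tool pointing down it reaches from about 0.375 to 0.9 m from the base axis. Payload 3.1 kg.
Tool frame: the origin (TCP) lies midway between the tips of the shut fingers; the grasp point (between the pads) lies 19 mm behind it (manip.grip_depth is the distance from the TCP to the grasp point, in m); z points along the fingers, y is the line along which they close (so a half turn about z gives the same grasp; the last joint's range is limited). The gripper opens to 85 mm and grips with 20 to 120 N. Pads are 22 mm wide; open, the fingers measure 114 mm over their backs; the gripper's body (76 mm by 85 mm) begins 54 mm behind the grasp point. The pads swing forward as they close: fully open they stand 13 mm farther back than shut.
Start: joints at [-1.44, 0.527, 1.433, -0, 1.181, -0.178], TCP at [0.191, -0.595, 0.231] pointing down, gripper open.
Joint ranges: [-3.08, 3.08], [-0.75, 2.2], [0.22, 2.44], [-1.43, 4.57], [0, 2.65], [-2.85, 2.85]. Speed limits (rad/s): [2.79, 2.79, 3.14, 3.14, 3.14, 3.14].

### API

Orientations are given as a unit quaternion [x, y, z, w].
In Python, from station import telemetry, snapshot, manip gives the robot as it stands. The module is installed in compiled form; this text tells all that it offers.
- The arm moves only by the shell command python3 -m crank 'ROWS' [OPENING] [FORCE]. ROWS is text: rows parted by semicolons, each of 6 numbers parted by spaces: the shift along the tool's x, y, z as a fraction of full scale, then the turn, a rotation vector about the tool's x, y, z as a fraction of full scale. A call has exactly 5 rows; each row shifts and turns the commanded pose from where the row before left it, along the tool's axes as they then stand; what a row does not reach is not made up. Full scale, the value 1, is 4 cm for a shift and 90 degrees for a turn. A row lasts 1/10 s, in which the tool goes at most 50 mm and 8.59 degrees, less where a joint would pass 70% of its speed; a pose out of reach is approached as far as the arm can. A call with a number of a shift or a turn outside -1 to 1 is refused whole. A call with a gripper value outside its range is refused whole. OPENING is the opening, from -1 (shut) to 1 (fully open), set as the call begins (- or left out, the last holds). The fingers move at their own pace and stop on an object; FORCE is the grip in N (left out, the last holds). Time passes only in rows, so rows that do not move let the fingers close, or fill a call up. It gives the time, the measured TCP pose, the force, the opening and the grip force at its end, in the units of the state.
- telemetry.sense(): the state, without advancing time (a new reading comes with each control period).
- snapshot(name): name is "side" or "top"; returns a dict with "image" (400x640x3 uint8, red, green, blue), "depth" (400x640 float32, m along the optical axis (not along the pixel's ray), 0 where there is no reading), "camera_matrix" (3x3 intrinsics, pixels), "rvec" (rotation vector, rad) and "tvec" (3), from world to camera coordinates, as OpenCV has them. Camera axes: x right, y down, z forward; pixel columns grow to the right and rows downward; lengths in m; the calibration is good to about 2 mm. A picture is of the moment at which its call begins.
- manip.sign_off(): hands the job in; it is judged then, once.
The state is a dict: "t": time; "q": joint angles; "qd": joint speeds; "tau": joint torques, N m; "tcp_pos": TCP position; "tool_rot": TCP orientation; "force": force on the tool from outside, world axes, zero at the start; "ft_torque": the same for the moment, N m; "finger_gap": opening from 0.0 (shut) to 1.0 (fully open); "gripper_force": force on a finger pad.
Only numpy, scipy, OpenCV 4.12 (cv2) and the standard library are available. Lean on these libraries where they do the work, as an engineer would, in place of code of your own. Each camera call takes 0.05 s, during which the arm holds its last target. There are 200 camera calls.

## Working session

There is one attempt and no reset: what is moved stays moved. The work goes in short steps, Python scripts to look and compute and a shell command to move; the robot and the scene stay as the last step left them, time stands still between calls to the robot, and variables do not carry over. Pictures are saved under pics/ and viewed, at most 10 in all, crops included, and the job is handed in when it is done.

```bash
mkdir -p pics
python3 - <<'E'
from station import telemetry, snapshot, manip
import cv2,numpy as np
s=telemetry.sense();print({k:np.round(v,4) for k,v in s.items()},manip.grip_depth)
for n in("side","top"):
    d=snapshot(n);cv2.imwrite(f"pics/{n}0.png",d["image"][:,:,::-1]);np.savez(f"{n}0.npz",**d)
    R=cv2.Rodrigues(d["rvec"])[0];print(n,d["camera_matrix"],-R.T@d["tvec"].ravel(),R)
E
```

```text
{'t': np.float64(0.0), 'q': array([-1.4395,  0.5285,  1.4339,  0.    ,  1.1814, -0.1785]), 'qd': array([ 0.0013,  0.0009,  0.    , -0.0018,  0.0006,  0.0005]), 'tau': array([ 1.50000e-03, -4.42348e+01, -1.78027e+01, -2.00000e-04,
        8.20000e-03, -0.00000e+00]), 'tcp_pos': array([ 0.1905, -0.5945,  0.2303]), 'tool_rot': array([ 0.988 ,  0.1543,  0.    , -0.0011]), 'force': array([-0.0326, -0.4294, -0.2001]), 'ft_torque': array([ 0.0388, -0.038 , -0.0118]), 'gripper_force': np.float64(0.0), 'finger_gap': np.float64(1.0003)} 0.0187
side [[387.77635783   0.         323.85187142]
 [  0.         387.77635783 196.61155006]
 [  0.           0.           1.        ]] [-0.1555226   0.97387651  0.61348811] [[-0.8341549  -0.55096991  0.0248549 ]
 [-0.25306806  0.34231946 -0.90486128]
 [ 0.49004302 -0.76108446 -0.42498034]]
top [[502.54250462   0.         314.31339539]
 [  0.         502.54250462 199.36119704]
 [  0.           0.           1.        ]] [ 0.41093107 -0.03154591  1.44892543] [[ 0.02498395 -0.99963467 -0.01031154]
 [-0.997791   -0.0243001  -0.06182739]
 [ 0.06155423  0.01183345 -0.99803359]]
```

View pics/side0.png

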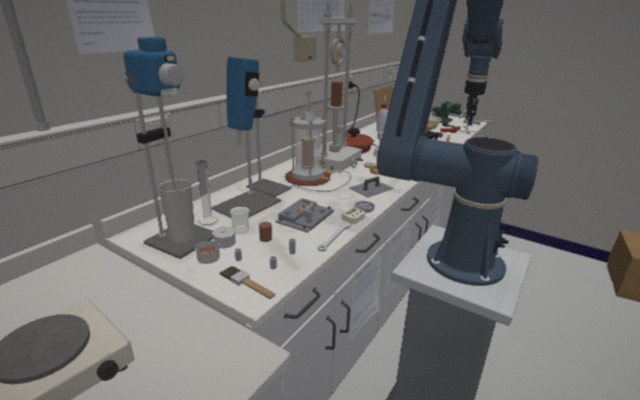

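View pics/top0.png

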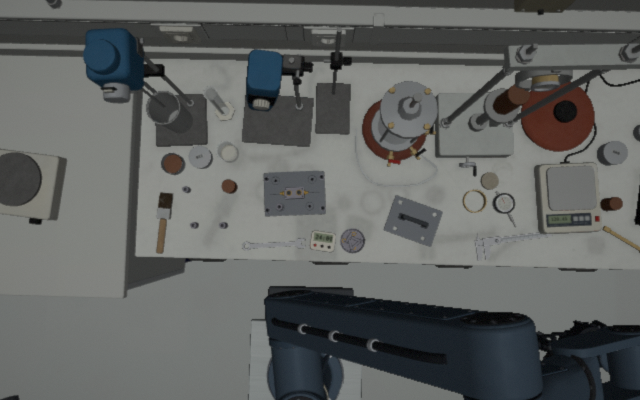

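The side view shows the block at (305,213) and the bushes at (238,255), (272,263) and (292,245). The specimen is at (265,232), the beaker at (240,220) and the cover at (372,187). In the top view the block is at (295,193), the cover at (413,220), and the loose bushes at (186,189), (194,225) and (224,225). Next I'll zoom in.

```bash
cat > h.py <<'E'
import numpy as np,cv2
def load(n): 
    d=dict(np.load(n+".npz")); return d
def cam(d): return cv2.Rodrigues(d["rvec"])[0],d["tvec"].ravel(),d["camera_matrix"]
def cloud(d):
    R,t,K=cam(d);z=d["depth"];v,u=np.mgrid[:z.shape[0],:z.shape[1]]
    P=np.stack([(u-K[0,2])/K[0,0]*z,(v-K[1,2])/K[1,1]*z,z],-1)
    return (P-t)@R
def proj(d,X): return cv2.projectPoints(np.atleast_2d(np.array(X,float)),d["rvec"],d["tvec"],d["camera_matrix"],None)[0][:,0]
def onplane(d,uv,z):
    R,t,K=cam(d);r=np.linalg.solve(K,[uv[0],uv[1],1.])@R;c=-R.T@t
    return c+r*(z-c[2])/r[2]
def tri(d1,uv1,d2,uv2):
    Ps=[K@np.c_[R,t] for R,t,K in(cam(d1),cam(d2))]
    X=cv2.triangulatePoints(Ps[0],Ps[1],np.array(uv1,float),np.array(uv2,float)).ravel();return X[:3]/X[3]
E
python3 - <<'E'
from h import *
a=load("top0")["image"][135:255,165:445];b=load("side0")["image"][170:280,185:400]
a=cv2.resize(a,None,fx=2.85,fy=2.85,interpolation=3)[:, :798];b=cv2.resize(b,None,fx=2.3,fy=2.3,interpolation=3)
o=np.zeros((a.shape[0]+b.shape[0],800,3),np.uint8);o[:a.shape[0],:a.shape[1]]=a;o[a.shape[0]:,:b.shape[1]]=b
print(o.shape);cv2.imwrite("pics/c0.png",o[:,:,::-1])
for n in("top0","side0"):
    d=load(n);C=cloud(d)
    for uv in ([(186,189),(194,225),(224,225),(229,186),(228,152),(295,193),(290,178),(290,208),(413,220),(395,228),(350,200)] if n=="top0" else [(238,255),(272,263),(292,245),(265,232),(305,213),(372,187)]):
        print(n,uv,np.round(C[uv[1],uv[0]],3))
E
```

```text
(595, 800, 3)
top0 (186, 189) [0.521 0.358 0.001]
top0 (194, 225) [ 0.418  0.332 -0.005]
top0 (224, 225) [0.42  0.236 0.044]
top0 (229, 186) [0.529 0.225 0.046]
top0 (228, 152) [0.628 0.236 0.025]
top0 (295, 193) [0.514 0.04  0.041]
top0 (290, 178) [0.558 0.056 0.026]
top0 (290, 208) [0.473 0.054 0.016]
top0 (413, 220) [ 0.447 -0.292  0.043]
top0 (395, 228) [ 0.423 -0.248  0.001]
top0 (350, 200) [ 0.501 -0.118 -0.005]
side0 (238, 255) [0.508 0.361 0.023]
side0 (272, 263) [0.414 0.332 0.018]
side0 (292, 245) [0.412 0.249 0.032]
side0 (265, 232) [0.514 0.244 0.036]
side0 (305, 213) [0.498 0.069 0.03 ]
side0 (372, 187) [ 0.445 -0.307  0.003]
```

View pics/c0.png

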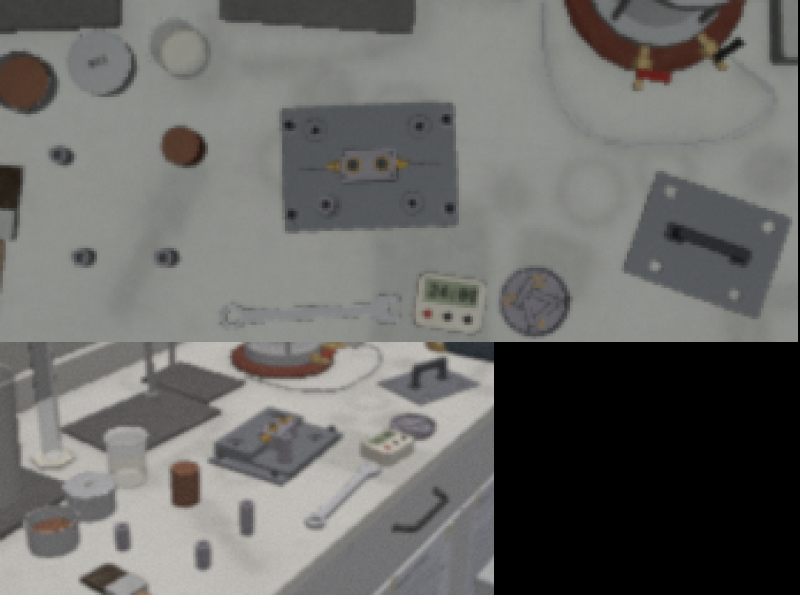

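Run:
```python
from h import *
T=load("top0")["image"];S=load("side0")["image"]
L=[(T,186,189),(T,194,225),(T,224,225),(T,279,206),(T,276,180),(T,312,179),(T,309,206),(T,409,220),(S,238,255),(S,273,263),(S,292,245),(S,309,212)]
p=[]
for I,u,v in L:
    c=I[v-12:v+12,u-12:u+12].astype(float);c=(c-c.min())/(c.max()-c.min())*255
    c=cv2.resize(c,None,fx=8,fy=8,interpolation=cv2.INTER_NEAREST).astype(np.uint8);c[:,-1]=[255,0,0];c[-1]=[255,0,0];p.append(c)
o=np.vstack([np.hstack(p[i:i+4]) for i in(0,4,8)]);cv2.imwrite("pics/mos.png",o[:,:,::-1])
```

```text
(no output)
```

View pics/mos.png

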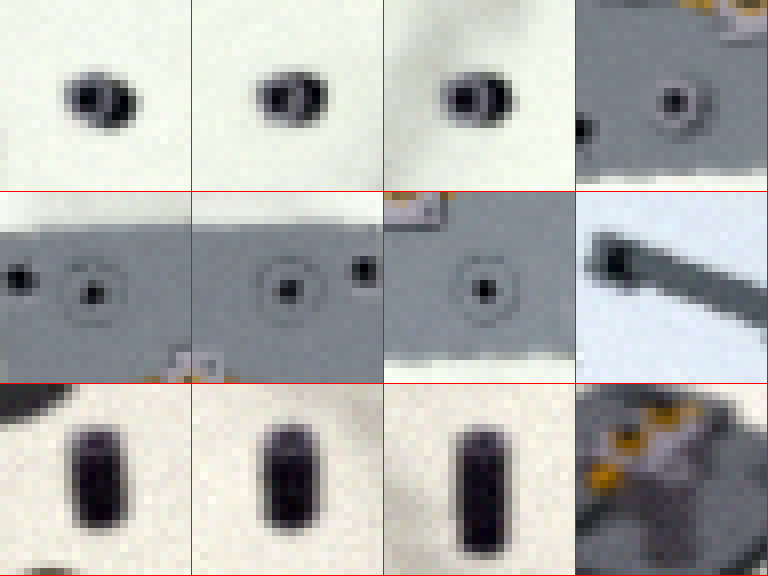

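```bash
cat > fit.py <<'E'
from h import *
from scipy.optimize import minimize
def circ(r,z,n=32):
    a=np.linspace(0,2*np.pi,n,endpoint=False);return np.c_[r*np.cos(a),r*np.sin(a),0*a+z]
def box(x0,x1,y0,y1,z0,z1): return np.array([[x,y,z] for x in(x0,x1) for y in(y0,y1) for z in(z0,z1)])
BLOCK=[box(-.062,.062,-.088,.088,0,.008),box(-.062,0,-.071,.071,0,.014),box(0,.062,-.071,.071,0,.026)]
COVER=[box(-.054,.054,-.072,.072,0,.004)]
def bush(h): return [np.r_[circ(.009,0.0012),circ(.0078,0),circ(.009,h)]]
def place(P,x,y,yaw,z=0):
    c,s=np.cos(yaw),np.sin(yaw);return P@np.array([[c,s,0],[-s,c,0],[0,0,1]])+[x,y,z]
def render(d,parts,pose,win,ss=8):
    u0,v0,w,h=win;m=np.zeros((h*ss,w*ss),np.uint8)
    for P in parts:
        q=(proj(d,place(P,*pose))-[u0-.5,v0-.5])*ss-.5
        cv2.fillConvexPoly(m,cv2.convexHull(np.round(q*16).astype(np.int32)),255,shift=4)
    return cv2.resize(m,(w,h),interpolation=cv2.INTER_AREA)/255.
def occ(d,win,fg=None):
    u0,v0,w,h=win;g=d["image"].astype(float).mean(2)[v0:v0+h,u0:u0+w]
    bg=np.median(g[g>np.percentile(g,60)]) ; fg=np.percentile(g,5) if fg is None else fg
    return np.clip((bg-g)/(bg-fg),0,1)
def fit(d,parts,p0,win,fg=None,fill=False):
    o=occ(d,win,fg)
    if fill:
        k=(o>.6).astype(np.uint8);c,_=cv2.findContours(k,0,2);f=np.zeros_like(k);cv2.drawContours(f,[max(c,key=cv2.contourArea)],-1,1,-1)
        f2=cv2.erode(f,np.ones((3,3)));o=np.where(f2>0,1,np.where(cv2.dilate(f,np.ones((3,3)))>0,o,0))
    b=None
    sc=np.array([.003,.003,.03][:len(p0)])
    f=lambda s:((render(d,parts,np.array(p0)+s*sc if len(p0)==3 else list(np.array(p0)+s*sc)+[0],win)-o)**2).sum()
    b=minimize(f,np.zeros(len(p0)),method="Nelder-Mead",options=dict(xatol=.01,fatol=1e-4,initial_simplex=np.vstack([np.zeros(len(p0)),np.eye(len(p0))])))
    return np.array(p0)+b.x*sc,b.fun
E
cat > m0.py <<'E'
from fit import *
T=load("top0");S=load("side0")
for n,h,p0,tw,sw in(("s186",.032,(.512,.35),(176,180,20,18),(228,244,20,22)),("s194",.032,(.412,.326),(184,216,20,18),(263,252,20,22)),("l224",.044,(.413,.24),(214,216,20,18),(282,234,20,24))):
    for d,w in((T,tw),(S,sw)):
        o=[fit(d,bush(hh),p0,w,fg=110 if d is T else 70) for hh in(h-.004,h,h+.004)]
        print(n,[(np.round(a[0],4),round(a[1],2)) for a in o])
g=T["image"].astype(float).mean(2)
print("gray block",g[195,275],g[180,290],"bench",g[200,240],g[215,395], g[200,410])
fgb=np.median(g[180:205,268:320]);fgc=np.median(g[205:240,392:435]);print(fgb,fgc)
print("block",fit(T,BLOCK,(.51,.045,0.),(255,162,80,64),fg=fgb,fill=True))
print("cover",fit(T,COVER,(.447,-.292,-.3),(375,188,76,66),fg=fgc,fill=True))
def dark(u,v,r=3):
    w=g[v-r:v+r+1,u-r:u+r+1];q=np.clip(np.median(w)-12-w,0,None);yy,xx=np.mgrid[v-r:v+r+1,u-r:u+r+1];return (q*xx).sum()/q.sum(),(q*yy).sum()/q.sum()
src=[];dst=[]
for uv,z,m in(((275,180),.021,(.038,.052)),((312,179),.021,(.038,-.052)),((309,206),.009,(-.038,-.042)),((279,206),.053,(-.038,.042))):
    c=dark(*uv);X=onplane(T,c,z);src.append(m);dst.append(X[:2]);print(np.round(c,2),np.round(X,4))
s,q=np.array(src),np.array(dst);a=s-s.mean(0);b=q-q.mean(0)
yaw=np.arctan2((a[:,0]*b[:,1]-a[:,1]*b[:,0]).sum(),(a*b).sum());c,sn=np.cos(yaw),np.sin(yaw);M=np.array([[c,-sn],[sn,c]])
t=q.mean(0)-M@s.mean(0);print("block by holes",t,yaw,"res mm",np.round((q-s@M.T-t)*1e3,2))
E
python3 m0.py
```

```text
s186 [(array([0.5196, 0.3535]), np.float64(3.6)), (array([0.5196, 0.3531]), np.float64(2.35)), (array([0.5193, 0.3525]), np.float64(1.68))]
s186 [(array([0.5206, 0.3508]), np.float64(14.23)), (array([0.518 , 0.3534]), np.float64(16.79)), (array([0.5158, 0.355 ]), np.float64(22.83))]
s194 [(array([0.4179, 0.3268]), np.float64(5.0)), (array([0.418 , 0.3262]), np.float64(3.73)), (array([0.4179, 0.3258]), np.float64(2.98))]
s194 [(array([0.4181, 0.3249]), np.float64(7.6)), (array([0.4169, 0.3265]), np.float64(10.45)), (array([0.4145, 0.3292]), np.float64(16.04))]
l224 [(array([0.4196, 0.2424]), np.float64(26.78)), (array([0.4197, 0.2424]), np.float64(25.4)), (array([0.4197, 0.242 ]), np.float64(24.05))]
l224 [(array([0.4189, 0.2406]), np.float64(9.14)), (array([0.4181, 0.243 ]), np.float64(12.2)), (array([0.4166, 0.2451]), np.float64(17.09))]
gray block 85.0 85.0 bench 139.66666666666666 90.33333333333333 95.0
87.0 89.33333333333333
block (array([0.51608065, 0.0441253 , 0.06137512]), np.float64(11.046639930249857))
cover (array([ 0.4464183 , -0.2981432 , -0.32181027]), np.float64(10.01075241612427))
[275.22 180.36] [0.5506 0.0984 0.021 ]
[311.69 178.8 ] [ 0.5576 -0.0057  0.021 ]
[309.2  205.75] [ 4.81e-01 -3.00e-04  9.00e-03]
[279.21 206.52] [0.4747 0.0822 0.053 ]
block by holes [0.51599228 0.04366324] 0.07068848009869384 res mm [[ 0.41  0.16]
 [ 0.03 -0.13]
 [-0.02  0.66]
 [-0.42 -0.69]]
```

```bash
cat > plan.py <<'E'
import sys,numpy as np
from scipy.spatial.transform import Rotation as Ro
from station import telemetry
def go(*wps):
    s=telemetry.sense();p=np.array(s["tcp_pos"]);R=Ro.from_quat(s["tool_rot"])
    print("t",round(s["t"],2),"tcp",np.round(p,4),"phi",round(np.arctan2(*R.as_matrix()[1::-1,0]),4),"tilt",np.round(R.as_matrix()[:2,2],4),"F",np.round(s["force"],1),"gap",round(float(s["finger_gap"]),3),"gf",round(float(s["gripper_force"]),1))
    for w in wps:
        G=Ro.from_euler("z",w[3])*Ro.from_euler("x",np.pi)
        print(w,"turn",np.round((R.inv()*G).as_rotvec()/(np.pi/2),4),"then shift",np.round(G.inv().apply(np.array(w[:3])-p)/.04,3));p,R=np.array(w[:3]),G
if __name__=="__main__": go(*eval(sys.argv[1]))
E
python3 plan.py "[(.45,-.25,.17,.066),(.4195,.2425,.12,.066),(.4195,.2425,.02,.066)]"
```

```text
t 0.1 tcp [ 0.1905 -0.5946  0.2304] phi 0.3098 tilt [-0.0003  0.002 ] F [ 0.1  0.3 -1. ] gap 0.998 gf 0.0
(0.45, -0.25, 0.17, 0.066) turn [-1.300e-03 -1.000e-04  1.552e-01] then shift [ 7.042 -8.168  1.511]
(0.4195, 0.2425, 0.12, 0.066) turn [0. 0. 0.] then shift [  0.051 -12.336   1.25 ]
(0.4195, 0.2425, 0.02, 0.066) turn [0. 0. 0.] then shift [ 0.  -0.   2.5]
```

```bash
python3 -m crank '0 0 0 0 0 .0776; 0 0 0 0 0 .0776; .7 -.8 .15 0 0 0; .7 -.8 .15 0 0 0; .7 -.8 .15 0 0 0' 0 40
python3 -m crank '.7 -.8 .15 0 0 0; .7 -.8 .15 0 0 0; .7 -.8 .15 0 0 0; .7 -.8 .15 0 0 0; .7 -.8 .15 0 0 0'
python3 -m crank '.7 -.8 .15 0 0 0; .7 -.8 .15 0 0 0; 0 -1 0.1 0 0 0; 0 -1 0.1 0 0 0; 0 -1 0.1 0 0 0'
python3 -m crank '0 -1 0.1 0 0 0; 0 -1 0.1 0 0 0; 0 -1 0.1 0 0 0; 0 -1 0.1 0 0 0; 0 -1 0.1 0 0 0'
python3 plan.py "[(.4195,.2425,.12,.066),(.4195,.2425,.02,.066)]"
```

```text
t: 0.6
tcp_pos: [0.2684, -0.4926, 0.2126]
tool_rot: [0.999, 0.032, -0.0, -0.001]
force: [0.5, -0.2, -0.1]
finger_gap: 0.503
gripper_force: 0.0
t: 1.1
tcp_pos: [0.3978, -0.3234, 0.1829]
tool_rot: [0.999, 0.033, -0.0, -0.0]
force: [-0.6, -0.5, 0.1]
finger_gap: 0.497
gripper_force: 0.0
t: 1.6
tcp_pos: [0.4406, -0.136, 0.1589]
tool_rot: [0.999, 0.033, -0.0, -0.0]
force: [0.7, -0.0, 0.0]
finger_gap: 0.502
gripper_force: 0.0
t: 2.1
tcp_pos: [0.4274, 0.0634, 0.1391]
tool_rot: [0.999, 0.033, -0.0, -0.0]
force: [0.4, 0.3, 0.8]
finger_gap: 0.501
gripper_force: 0.0
t 2.1 tcp [0.4274 0.0634 0.1391] phi 0.0656 tilt [-0.0002  0.    ] F [0.4 0.3 0.8] gap 0.501 gf 0.0
(0.4195, 0.2425, 0.12, 0.066) turn [-0.      0.0001 -0.0002] then shift [ 0.099 -4.482  0.476]
(0.4195, 0.2425, 0.02, 0.066) turn [0. 0. 0.] then shift [ 0.  -0.   2.5]
```

```bash
python3 -m crank '0 -.9 0 0 0 0; 0 -.9 0 0 0 0; 0 -.9 0 0 0 0; .1 -.9 0 0 0 0; 0 0 0 0 0 0' 
python3 plan.py "[(.4195,.2425,.08,.066),(.4195,.2425,.02,.066)]"
```

```text
t: 2.6
tcp_pos: [0.4224, 0.2092, 0.1393]
tool_rot: [0.999, 0.036, 0.001, -0.001]
force: [-0.4, -0.5, 0.1]
finger_gap: 0.498
gripper_force: 0.0
t 2.6 tcp [0.4224 0.2092 0.1393] phi 0.0711 tilt [0.0016 0.0012] F [-0.4 -0.5  0.1] gap 0.498 gf 0.0
(0.4195, 0.2425, 0.08, 0.066) turn [-0.0007 -0.0011  0.0033] then shift [-0.017 -0.834  1.483]
(0.4195, 0.2425, 0.02, 0.066) turn [0. 0. 0.] then shift [ 0.  -0.   1.5]
```

```bash
python3 -m crank '0 -.4 .5 0 0 .0033; 0 -.43 .5 0 0 0; 0 0 .5 0 0 0; 0 0 0 0 0 0; 0 0 0 0 0 0' 
python3 plan.py "[(.4195,.2425,.02,.066)]"
```

```text
t: 3.1
tcp_pos: [0.4199, 0.2382, 0.0792]
tool_rot: [1.0, 0.03, -0.001, 0.0]
force: [0.7, -0.4, 0.7]
finger_gap: 0.498
gripper_force: 0.0
t 3.1 tcp [0.4199 0.2382 0.0792] phi 0.0602 tilt [-0.0015 -0.0006] F [ 0.7 -0.4  0.7] gap 0.498 gf 0.0
(0.4195, 0.2425, 0.02, 0.066) turn [ 0.0003  0.001  -0.0037] then shift [-0.002 -0.108  1.479]
```

```bash
python3 -m crank '0 -.108 .5 0 0 -.0037; 0 0 .5 0 0 0; 0 0 .48 0 0 0; 0 0 0 0 0 0; 0 0 0 0 0 0' 
python3 plan.py "[(.4195,.2425,.02,.066)]"
python3 - <<'E'
from station import snapshot
import cv2,numpy as np
d=snapshot("side");np.savez("side1.npz",**d)
cv2.imwrite("pics/s1.png",cv2.resize(d["image"][200:290,215:335,::-1],None,fx=5,fy=5,interpolation=3))
E
```

```text
t: 3.6
tcp_pos: [0.4204, 0.2429, 0.0209]
tool_rot: [0.999, 0.033, 0.0, -0.0]
force: [0.2, 1.3, 0.0]
finger_gap: 0.495
gripper_force: 0.0
t 3.6 tcp [0.4204 0.2429 0.0209] phi 0.0658 tilt [0.0007 0.0002] F [0.2 1.3 0. ] gap 0.495 gf 0.0
(0.4195, 0.2425, 0.02, 0.066) turn [-0.0001 -0.0004 -0.0001] then shift [-0.024  0.009  0.023]
```

View pics/s1.png

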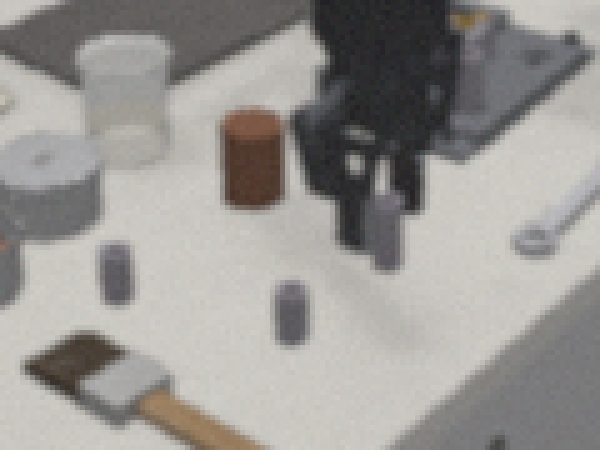

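The crop shows the open fingers at about (285,242) and (297,234) full-frame, straddling the long bush at (292,246), with the specimen clear of them. I'll close now.

```bash
python3 -m crank '0 0 0 0 0 0; 0 0 0 0 0 0; 0 0 0 0 0 0; 0 0 0 0 0 0; 0 0 0 0 0 0' -1 40
python3 -m crank '0 0 -.5 0 0 0; 0 0 -.75 0 0 0; 0 0 -.75 0 0 0; 0 0 -.5 0 0 0; 0 0 0 0 0 0'
python3 - <<'E'
from station import snapshot
import numpy as np
for n in("side","top"): np.savez(n+"2.npz",**snapshot(n))
E
python3 plan.py "[(.4809,.0000,.12,.066)]"
```

```text
t: 4.15
tcp_pos: [0.4206, 0.2434, 0.0212]
tool_rot: [0.999, 0.033, 0.001, -0.0]
force: [0.2, -0.1, 7.3]
finger_gap: 0.19
gripper_force: 39.1
t: 4.65
tcp_pos: [0.4215, 0.2439, 0.1228]
tool_rot: [0.999, 0.033, 0.003, -0.001]
force: [0.1, 0.3, -0.8]
finger_gap: 0.194
gripper_force: 39.2
t 4.75 tcp [0.4197 0.2433 0.1203] phi 0.0668 tilt [0.0007 0.0002] F [-0.4 -0.6 -1.7] gap 0.192 gf 39.2
(0.4809, 0.0, 0.12, 0.066) turn [-0.0001 -0.0004  0.0005] then shift [1.124 6.169 0.007]
```

```bash
python3 -m crank '.2 1 0 0 0 0; .2 1 0 0 0 0; .2 1 0 0 0 0; .2 1 0 0 0 0; .2 1 0 0 0 0'
python3 -m crank '.12 .8 0 0 0 0; 0 .37 0 0 0 0; 0 0 0.5 0 0 0; 0 0 .5 0 0 0; 0 0 .4 0 0 0'
python3 -m crank '0 0 0 0 0 0; 0 0 0 0 0 0; 0 0 0 0 0 0; 0 0 0 0 0 0; 0 0 0 0 0 0'
python3 plan.py "[(.4809,.0000,.065,.066)]"
python3 - <<'E'
from station import snapshot
import numpy as np,cv2
o=[]
for n,(u,v) in(("side",(320,205)),("top",(309,206))):
    d=snapshot(n); np.savez(n+"3.npz",**d);o.append(cv2.resize(d["image"][v-25:v+25,u-25:u+25,::-1],None,fx=8,fy=8,interpolation=0))
cv2.imwrite("pics/p3.png",np.hstack(o))
E
```

```text
t: 5.25
tcp_pos: [0.4722, 0.045, 0.1186]
tool_rot: [0.999, 0.033, -0.002, -0.0]
force: [0.7, 0.2, -0.7]
finger_gap: 0.196
gripper_force: 39.3
t: 5.75
tcp_pos: [0.4796, -0.0001, 0.0618]
tool_rot: [0.999, 0.033, -0.002, -0.001]
force: [-0.6, 0.0, -0.8]
finger_gap: 0.192
gripper_force: 39.3
t: 6.25
tcp_pos: [0.4814, -0.0, 0.0647]
tool_rot: [0.999, 0.033, 0.001, 0.0]
force: [0.7, 0.4, -0.1]
finger_gap: 0.192
gripper_force: 39.3
t 6.25 tcp [ 0.4814 -0.      0.0647] phi 0.0668 tilt [ 0.0014 -0.0003] F [ 0.7  0.4 -0.1] gap 0.192 gf 39.3
(0.4809, 0.0, 0.065, 0.066) turn [ 0.0003 -0.0008  0.0005] then shift [-0.013 -0.001 -0.006]
```

View pics/p3.png

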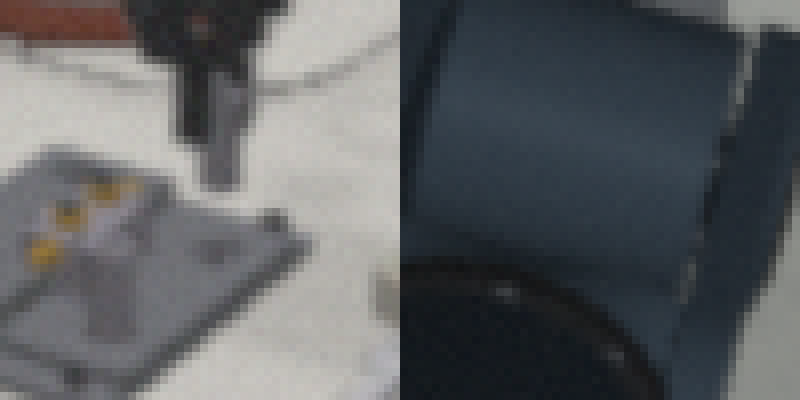

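The side crop shows the held bush with its foot at about (322,203) full-frame and the free seat below it at (322,211). The arm hides the seat from the top camera. Next I'll compare these positions with the predictions.

```bash
cat > chk.py <<'E'
from fit import *
def lowpart(d,tcp,foot,L=.022,xr=(0,0)):
    """column offset and foot-row offset (px) of held bush against prediction at tcp x,y, foot height"""
    P=[bush(.044)[0]]
    c=proj(d,[[tcp[0],tcp[1],foot]])[0]
    g=d["image"].astype(float).mean(2)
    u0,v0=int(c[0])-11,int(c[1])-10
    return c,(u0,v0),g[v0:v0+17,u0:u0+23].astype(int)
E
python3 - <<'E'
from chk import *
np.set_printoptions(linewidth=200)
d=load("side3")
c,o,g=lowpart(d,(.4809,0),.0437);print(c,o);print(g)
d0=load("side0");b=(.5161,.0440,.066)
for m in((.038,.052,.021),(.038,-.052,.021),(-.038,-.042,.009),(-.038,.042,.053)):
    q=proj(d0,place(np.array([[*m]]),*b))[0];print(m,q)
    u,v=np.round(q).astype(int);print(d0["image"].astype(float).mean(2)[v-4:v+5,u-6:u+7].astype(int))
d2=load("side2");print(proj(d2,[[.4197,.2433,.0993]]))
c,o,g=lowpart(d2,(.4202,.2433),.0995);print(c,o);print(g)
E
```

```text
[321.3189176  202.94185783] (310, 192)
[[184 185 183 186 181 177 145  87  49  42  49  73  89  94 102  90 108 150 163 170 169 175 184]
 [187 191 186 187 185 184 146  92  47  44  47  73  90  90  87  80 117 158 183 187 185 188 187]
 [193 192 191 191 192 185 150  89  44  38  50  71  89  87  81  83 124 170 189 189 192 190 189]
 [196 191 196 191 195 188 143  84  46  43  49  71  89  86  84  93 146 183 192 194 190 194 193]
 [194 196 192 196 197 189 145  86  49  41  52  74  92  88  92 124 165 191 194 194 192 195 191]
 [196 193 196 193 195 190 161 121  86  68  62  81  94  86 108 153 184 195 195 195 195 194 192]
 [196 195 197 196 197 191 185 167 146 112  93  90  93  90 110 161 192 194 193 193 193 196 194]
 [188 189 197 193 197 194 195 193 178 150 115  93  93  90 111 166 188 195 193 192 193 196 191]
 [152 167 183 186 193 192 193 197 191 158 116  92  88  95 112 165 191 194 189 192 188 191 192]
 [116 129 139 150 158 172 180 194 188 158 115  91  91  87 114 162 190 193 188 187 186 185 187]
 [109 115 116 118 122 128 149 178 186 163 116  95  92  88 112 160 188 190 188 183 186 179 179]
 [117 123 113 10
[... 3727 characters left out ...]
4  95 102 115 116 115 115 114 117]
 [ 96  95 111 115 115 114 114 118 111 106 100  95  95  95  90  92  91 101 107 111 111 117 113]
 [113 104  95 100 101 107 111 114 113 115 113 113 108 104 103  95  91  85  86  91  97 105 107]
 [166 149 126 117 110  97 100 103 107 107 113 114 114 116 114 109 106 103  95  89  85  89  91]
 [183 178 171 169 154 133 121 110 102  99 102 103 106 113 113 115 111 114 108 105 102  95  89]
 [182 182 189 184 182 182 174 157 142 127 114 103 101  97 102 108 114 115 118 119 114 112 107]
 [184 182 184 183 189 191 192 188 183 177 165 150 132 110 105 101  95 103 108 111 114 113 116]
 [184 181 180 184 187 191 192 194 193 193 187 186 175 159 147 130 115 105  95  96 101 108 113]]
```

```bash
python3 -m crank '.02 0 .3 0 0 0; 0 0 .3 0 0 0; 0 0 .1 0 0 0; 0 0 0 0 0 0; 0 0 0 0 0 0'
python3 plan.py "[(.4819,.0000,.030,.066)]"
python3 -m crank '0 0 .05 0 0 0; 0 0 .05 0 0 0; 0 0 .03 0 0 0; 0 0 0 0 0 0; 0 0 0 0 0 0'
python3 plan.py "[(.4819,.0000,.030,.066)]"
```

```text
t: 6.85
tcp_pos: [0.4816, 0.0001, 0.0357]
tool_rot: [0.999, 0.033, -0.0, -0.0]
force: [0.4, -0.5, -1.2]
finger_gap: 0.194
gripper_force: 39.3
t 6.85 tcp [4.816e-01 1.000e-04 3.570e-02] phi 0.0666 tilt [-0.001   0.0002] F [ 0.4 -0.5 -1.2] gap 0.194 gf 39.3
(0.4819, 0.0, 0.03, 0.066) turn [-0.0002  0.0006  0.0004] then shift [0.008 0.003 0.142]
t: 7.35
tcp_pos: [0.4818, 0.0, 0.031]
tool_rot: [0.999, 0.033, 0.0, 0.0]
force: [0.2, 0.1, -0.2]
finger_gap: 0.192
gripper_force: 39.3
t 7.35 tcp [0.4818 0.     0.031 ] phi 0.0666 tilt [ 0.0001 -0.    ] F [ 0.2  0.1 -0.2] gap 0.192 gf 39.3
(0.4819, 0.0, 0.03, 0.066) turn [ 0.     -0.0001  0.0004] then shift [0.001 0.001 0.024]
```

```bash
python3 -m crank '0 0 .03 0 0 0; 0 0 .02 0 0 0; 0 0 0 0 0 0; 0 0 0 0 0 0; 0 0 0 0 0 0'
python3 plan.py "[(.4819,.0000,.030,.066)]"
```

```text
t: 7.85
tcp_pos: [0.482, 0.0, 0.0302]
tool_rot: [0.999, 0.033, 0.001, 0.0]
force: [-1.6, 1.2, 11.0]
finger_gap: 0.194
gripper_force: 40.7
t 7.85 tcp [0.482  0.     0.0302] phi 0.0667 tilt [ 0.0012 -0.0003] F [-1.6  1.2 11. ] gap 0.194 gf 40.7
(0.4819, 0.0, 0.03, 0.066) turn [ 0.0002 -0.0008  0.0005] then shift [-0.004 -0.     0.005]
```

```bash
python3 -m crank '0 0 0 0 0 0; 0 0 0 0 0 0; 0 0 0 0 0 0; 0 0 -.5 0 0 0; 0 0 -1 0 0 0' -0.1
python3 -m crank '0 0 -.7 0 0 0; 0 -1 -.3 0 0 0; 0 -1 0 0 0 0; 0 -1 0 0 0 0; 0 -1 0 0 0 0'
python3 -m crank '-.2 -1 0 0 0 0; -.2 -1 0 0 0 0; -.2 -1 0 0 0 0; -.2 -1 0 0 0 0; 0 0 0 0 0 0' 0
python3 plan.py "[(.4172,.3262,.08,.066)]"
```

```text
t: 8.35
tcp_pos: [0.4798, 0.0004, 0.0872]
tool_rot: [0.999, 0.033, -0.003, -0.001]
force: [0.2, -1.1, 0.4]
finger_gap: 0.453
gripper_force: 0.0
t: 8.85
tcp_pos: [0.4709, 0.161, 0.129]
tool_rot: [0.999, 0.033, 0.0, -0.0]
force: [0.2, 0.5, -0.5]
finger_gap: 0.449
gripper_force: 0.0
t: 9.35
tcp_pos: [0.427, 0.3212, 0.1287]
tool_rot: [0.999, 0.036, 0.0, -0.001]
force: [1.2, -1.1, -0.3]
finger_gap: 0.505
gripper_force: 0.0
t 9.35 tcp [0.427  0.3212 0.1287] phi 0.0723 tilt [0.0003 0.0014] F [ 1.2 -1.1 -0.3] gap 0.505 gf 0.0
(0.4172, 0.3262, 0.08, 0.066) turn [-0.0009 -0.0002  0.004 ] then shift [-0.236 -0.141  1.218]
```

```bash
python3 -m crank '-.23 -.14 .4 0 0 .004; 0 0 .4 0 0 0; 0 0 .4 0 0 0; 0 0 0 0 0 0; 0 0 0 0 0 0'
python3 plan.py "[(.4172,.3262,.01,.066)]"
python3 - <<'E'
from station import snapshot
import numpy as np
from fit import *
for n in("side","top"): np.savez(n+"4.npz",**snapshot(n))
T=load("top4");S=load("side4")
print(fit(S,bush(.032),(.4172,.3262),(263,252,20,22),fg=95),fit(load("side0"),bush(.032),(.4172,.3262),(263,252,20,22),fg=95),fit(load("side0"),bush(.032),(.5185,.3532),(228,244,20,22),fg=95))
E
```

```text
t: 9.85
tcp_pos: [0.419, 0.3215, 0.0807]
tool_rot: [1.0, 0.03, -0.001, 0.0]
force: [0.6, 0.5, -0.3]
finger_gap: 0.501
gripper_force: 0.0
t 9.85 tcp [0.419  0.3215 0.0807] phi 0.0597 tilt [-0.001  -0.0006] F [ 0.6  0.5 -0.3] gap 0.501 gf 0.0
(0.4172, 0.3262, 0.01, 0.066) turn [ 0.0003  0.0007 -0.004 ] then shift [-0.038 -0.12   1.768]
(array([0.41679389, 0.32651462]), np.float64(6.79021727675291)) (array([0.41698674, 0.3263113 ]), np.float64(5.83163464773164)) (array([0.51789812, 0.35332661]), np.float64(16.3695324621205))
```

```bash
python3 -m crank '-.04 -.12 .45 0 0 -.004; 0 0 .45 0 0 0; 0 0 .45 0 0 0; 0 0 .2 0 0 0; 0 0 0 0 0 0'
python3 plan.py "[(.4172,.3262,.010,.066)]"
```

```text
t: 10.45
tcp_pos: [0.417, 0.3266, 0.0186]
tool_rot: [0.999, 0.033, -0.0, 0.0]
force: [-0.6, -0.3, 0.4]
finger_gap: 0.499
gripper_force: 0.0
t 10.45 tcp [0.417  0.3266 0.0186] phi 0.0664 tilt [-0.0009 -0.0005] F [-0.6 -0.3  0.4] gap 0.499 gf 0.0
(0.4172, 0.3262, 0.01, 0.066) turn [0.0003 0.0006 0.0003] then shift [0.004 0.01  0.215]
```

```bash
python3 -m crank '0 0 .15 0 0 0; 0 0 .065 0 0 0; 0 0 0 0 0 0; 0 0 0 0 0 0; 0 0 0 0 0 0'
python3 -m crank '0 0 0 0 0 0; 0 0 0 0 0 0; 0 0 0 0 0 0; 0 0 0 0 0 0; 0 0 0 0 0 0' -1 40
python3 plan.py
python3 -m crank '0 0 -.6 0 0 0; 0 0 -1 0 0 0; 0 0 -1 0 0 0; .5 .8 -.3 0 0 0; .6 1 0 0 0 0'
python3 -m crank '.6 1 0 0 0 0; .6 1 0 0 0 0; .5 1 0 0 0 0; 0 .4 0 0 0 0; 0 0 0 0 0 0'
python3 plan.py "[(.5498,.0984,.08,.066),(.5498,.0984,.045,.066)]"
```

```text
t: 10.95
tcp_pos: [0.4173, 0.327, 0.0106]
tool_rot: [0.999, 0.033, 0.0, -0.0]
force: [-0.5, -0.6, 0.5]
finger_gap: 0.504
gripper_force: 0.0
t: 11.45
tcp_pos: [0.4172, 0.3269, 0.0106]
tool_rot: [0.999, 0.033, 0.0, -0.0]
force: [-0.7, -0.3, 5.0]
finger_gap: 0.187
gripper_force: 39.0
t: 11.95
tcp_pos: [0.4669, 0.2592, 0.1288]
tool_rot: [0.999, 0.035, 0.003, -0.001]
force: [0.0, 0.2, -0.3]
finger_gap: 0.195
gripper_force: 39.1
t: 12.45
tcp_pos: [0.5428, 0.1245, 0.1257]
tool_rot: [1.0, 0.031, -0.001, 0.0]
force: [-0.6, 1.4, -0.5]
finger_gap: 0.189
gripper_force: 39.2
t 12.45 tcp [0.5428 0.1245 0.1257] phi 0.0626 tilt [-0.0014 -0.0001] F [-0.6  1.4 -0.5] gap 0.189 gf 39.2
(0.5498, 0.0984, 0.08, 0.066) turn [ 0.      0.0009 -0.0022] then shift [0.132 0.663 1.143]
(0.5498, 0.0984, 0.045, 0.066) turn [0. 0. 0.] then shift [ 0.    -0.     0.875]Traceback (most recent call last):
  File "plan.py", line 10, in <module>
    if __name__=="__main__": go(*eval(sys.argv[1]))
                                      ~~~~~~~~^^^
IndexError: list index out of range
```

```bash
python3 -m crank '.13 .65 .5 0 0 0; 0 0 .5 0 0 0; 0 0 .14 0 0 0; 0 0 0 0 0 0; 0 0 0 0 0 0'
python3 plan.py "[(.5498,.0984,.045,.066)]"
python3 - <<'E'
from station import snapshot,telemetry
from h import *
d=snapshot("side");np.savez("side5.npz",**d)
p=telemetry.sense()["tcp_pos"];c=proj(d,[[p[0],p[1],p[2]-.0106],[.5498,.0984,.021]]);print(c)
u,v=np.round(c[0]).astype(int);np.set_printoptions(linewidth=200)
print(u-8,v-8);print(d["image"].astype(float).mean(2)[v-8:v+6,u-8:u+9].astype(int))
E
```

```text
t: 12.95
tcp_pos: [0.5493, 0.1024, 0.0811]
tool_rot: [0.999, 0.034, -0.0, -0.0]
force: [-1.0, 0.1, 0.0]
finger_gap: 0.19
gripper_force: 39.2
t 12.95 tcp [0.5493 0.1024 0.0811] phi 0.0682 tilt [-0.      0.0002] F [-1.   0.1  0. ] gap 0.19 gf 39.2
(0.5498, 0.0984, 0.045, 0.066) turn [-0.0002  0.      0.0014] then shift [0.006 0.1   0.902]
[[285.83946304 201.03944431]
 [286.81137279 214.38788548]]
278 193
[[ 85  74  52  39  41  39  53  80  94  97 101  80  75 116 167 191 195]
 [ 93  95  74  48  38  34  53  82  92  92  87  67  75 126 173 191 195]
 [141 153 119  65  32  38  48  80  99  87  79  66  77 130 175 194 198]
 [179 176 135  75  51  39  52  82  92  83  79  69  93 144 184 196 197]
 [179 176 143  91  50  36  51  81  93  86  86  97 131 169 193 196 198]
 [133 150 139 111  82  61  62  78  87  82  94 139 169 190 197 199 198]
 [ 99 108 112 130 133 116  97  89  87  78  99 144 179 195 195 196 197]
 [ 86  82 100 147 167 153 124  97  89  84  99 146 180 195 194 197 197]
 [ 79  87 116 158 176 174 146 115  99 103 119 155 185 195 199 200 193]
 [113 142 160 173 180 181 174 160 147 147 164 182 194 196 195 187 170]
 [159 173 178 179 181 184 186 184 179 184 189 198 196 188 179 159 136]
 [178 178 180 178 182 187 186 191 192 194 192 192 188 171 147 127 119]
 [180 178 180 183 183 187 189 192 192 193 190 177 157 135 121 112 114]
 [176 174 180 183 187 187 191 194 192 185 170 147 130 119 115 117 116]]
```

```bash
python3 -m crank '.006 .1 .4 0 0 0; 0 0 .4 0 0 0; 0 0 .25 0 0 0; 0 0 0 0 0 0; 0 0 0 0 0 0'
python3 plan.py "[(.5498,.0984,.0316,.066)]"
python3 -m crank '0 0 .04 0 0 0; 0 0 .04 0 0 0; 0 0 .03 0 0 0; 0 0 0 0 0 0; 0 0 0 0 0 0'
python3 plan.py "[(.5498,.0984,.0316,.066)]"
```

```text
t: 13.5
tcp_pos: [0.5504, 0.0975, 0.0391]
tool_rot: [0.999, 0.033, 0.0, -0.0]
force: [0.4, 0.3, -0.7]
finger_gap: 0.189
gripper_force: 39.2
t 13.5 tcp [0.5504 0.0975 0.0391] phi 0.067 tilt [0.0007 0.    ] F [ 0.4  0.3 -0.7] gap 0.189 gf 39.2
(0.5498, 0.0984, 0.0316, 0.066) turn [ 0.     -0.0004  0.0006] then shift [-0.015 -0.024  0.189]
t: 14.0
tcp_pos: [0.5501, 0.0972, 0.0344]
tool_rot: [0.999, 0.033, 0.0, -0.0]
force: [0.1, -0.3, -1.1]
finger_gap: 0.191
gripper_force: 39.2
t 14.0 tcp [0.5501 0.0972 0.0344] phi 0.0666 tilt [0. 0.] F [ 0.1 -0.3 -1.1] gap 0.191 gf 39.2
(0.5498, 0.0984, 0.0316, 0.066) turn [-0.     -0.      0.0004] then shift [-0.007 -0.03   0.069]
```

```bash
python3 -m crank '0 -.03 .03 0 0 0; 0 0 .03 0 0 0; 0 0 .02 0 0 0; 0 0 0.01 0 0 0; 0 0 0 0 0 0'
python3 plan.py "[(.5498,.0984,.0316,.066)]"
```

```text
t: 14.5
tcp_pos: [0.5501, 0.0985, 0.0316]
tool_rot: [0.999, 0.033, 0.0, -0.0]
force: [-0.8, 1.1, 7.3]
finger_gap: 0.194
gripper_force: 39.9
t 14.5 tcp [0.5501 0.0985 0.0316] phi 0.0667 tilt [0.0003 0.    ] F [-0.8  1.1  7.3] gap 0.194 gf 39.9
(0.5498, 0.0984, 0.0316, 0.066) turn [-0.     -0.0002  0.0005] then shift [-0.008  0.002 -0.001]
```

```bash
python3 -m crank '0 0 0 0 0 0; 0 0 0 0 0 0; 0 0 0 0 0 0; 0 0 -.5 0 0 0; 0 0 -1 0 0 0' -0.1
python3 -m crank '0 0 -1 0 0 0; -.2 -1 0 0 0 0; -.2 -1 0 0 0 0; -.2 -1 0 0 0 0; -.2 -1 0 0 0 0'
python3 -m crank '-.25 -1 0 0 0 0; -.15 -.9 0 0 0 0; 0 0 0 0 0 0; 0 0 0 0 0 0; 0 0 0 0 0 0' 0
python3 plan.py "[(.5185,.3532,.08,.066),(.5185,.3532,.0106,.066)]"
```

```text
t: 15.0
tcp_pos: [0.5476, 0.0983, 0.0885]
tool_rot: [0.999, 0.033, -0.004, -0.0]
force: [0.1, -1.0, 0.9]
finger_gap: 0.449
gripper_force: 0.0
t: 15.5
tcp_pos: [0.507, 0.2572, 0.1307]
tool_rot: [0.999, 0.033, 0.0, -0.0]
force: [-0.4, 0.5, 0.1]
finger_gap: 0.449
gripper_force: 0.0
t: 16.0
tcp_pos: [0.4865, 0.3298, 0.1305]
tool_rot: [0.999, 0.033, -0.0, 0.0]
force: [0.6, -0.4, -0.7]
finger_gap: 0.502
gripper_force: 0.0
t 16.0 tcp [0.4865 0.3298 0.1305] phi 0.0661 tilt [-0.0006 -0.0007] F [ 0.6 -0.4 -0.7] gap 0.502 gf 0.0
(0.5185, 0.3532, 0.08, 0.066) turn [0.0004 0.0004 0.    ] then shift [ 0.836 -0.531  1.261]
(0.5185, 0.3532, 0.0106, 0.066) turn [0. 0. 0.] then shift [ 0.    -0.     1.735]
```

```bash
python3 -m crank '.436 -.331 0 0 0 0; .4 -.2 0 0 0 0; 0 0 .5 0 0 0; 0 0 .5 0 0 0; 0 0 .26 0 0 0'
python3 -m crank '0 0 .4 0 0 0; 0 0 .4 0 0 0; 0 0 .2 0 0 0; 0 0 0 0 0 0; 0 0 0 0 0 0'
python3 plan.py "[(.5185,.3532,.0106,.066)]"
```

```text
t: 16.5
tcp_pos: [0.5182, 0.352, 0.0786]
tool_rot: [0.999, 0.032, -0.001, 0.001]
force: [-1.2, -0.3, -0.2]
finger_gap: 0.499
gripper_force: 0.0
t: 17.0
tcp_pos: [0.5187, 0.3541, 0.0405]
tool_rot: [0.999, 0.033, 0.0, -0.0]
force: [1.4, -0.4, 0.5]
finger_gap: 0.498
gripper_force: 0.0
t 17.0 tcp [0.5187 0.3541 0.0405] phi 0.0663 tilt [0.0003 0.0002] F [ 1.4 -0.4  0.5] gap 0.498 gf 0.0
(0.5185, 0.3532, 0.0106, 0.066) turn [-0.0001 -0.0002  0.0002] then shift [-0.007  0.021  0.747]
```

```bash
python3 -m crank '0 .02 .3 0 0 0; 0 0 .3 0 0 0; 0 0 .147 0 0 0; 0 0 0 0 0 0; 0 0 0 0 0 0'
python3 plan.py "[(.5185,.3532,.0106,.066)]"
python3 -m crank '0 0 0 0 0 0; 0 0 0 0 0 0; 0 0 0 0 0 0; 0 0 0 0 0 0; 0 0 0 0 0 0' -1 40
python3 -m crank '0 0 -.6 0 0 0; 0 0 -1 0 0 0; 0 0 -1 0 0 0; 0 .8 -.4 0 0 0; .1 1 0 0 0 0'
python3 -m crank '.1 1 0 0 0 0; .1 1 0 0 0 0; .06 1 0 0 0 0; 0 1 0 0 0 0; 0 1 0 0 0 0'
python3 -m crank '0 1 0 0 0 0; 0 .8 0 0 0 0; 0 .4 0 0 0 0; 0 0 0 0 0 0; 0 0 0 0 0 0'
python3 plan.py "[(.5566,-.0055,.08,.066)]"
```

```text
t: 17.5
tcp_pos: [0.5183, 0.3533, 0.0101]
tool_rot: [0.999, 0.033, -0.0, 0.0]
force: [0.1, 0.4, 0.1]
finger_gap: 0.5
gripper_force: 0.0
t 17.5 tcp [0.5183 0.3533 0.0101] phi 0.0667 tilt [-0.0005 -0.0002] F [0.1 0.4 0.1] gap 0.5 gf 0.0
(0.5185, 0.3532, 0.0106, 0.066) turn [0.0001 0.0003 0.0005] then shift [ 0.004  0.003 -0.013]
t: 18.0
tcp_pos: [0.5189, 0.3535, 0.011]
tool_rot: [0.999, 0.033, 0.001, -0.0]
force: [0.0, 0.5, 3.3]
finger_gap: 0.194
gripper_force: 39.1
t: 18.5
tcp_pos: [0.5287, 0.2832, 0.1337]
tool_rot: [0.999, 0.035, 0.003, -0.001]
force: [1.3, -0.2, -1.2]
finger_gap: 0.2
gripper_force: 39.1
t: 19.0
tcp_pos: [0.5506, 0.0813, 0.1303]
tool_rot: [0.999, 0.033, -0.0, -0.0]
force: [0.5, -0.8, -0.7]
finger_gap: 0.191
gripper_force: 39.1
t: 19.5
tcp_pos: [0.5563, -0.004, 0.1302]
tool_rot: [0.999, 0.033, -0.0, -0.0]
force: [0.4, 0.5, -0.9]
finger_gap: 0.19
gripper_force: 39.1
t 19.5 tcp [ 0.5563 -0.004   0.1302] phi 0.0663 tilt [-0.0009  0.0009] F [ 0.4  0.5 -0.9] gap 0.19 gf 39.1
(0.5566, -0.0055, 0.08, 0.066) turn [-0.0006  0.0006  0.0002] then shift [0.004 0.037 1.256]
```

```bash
python3 -m crank '0 .037 .5 0 0 0; 0 0 .5 0 0 0; 0 0 .25 0 0 0; 0 0 0 0 0 0; 0 0 0 0 0 0'
python3 plan.py "[(.5566,-.0055,.0316,.066)]"
python3 - <<'E'
from station import snapshot,telemetry
from h import *
d=snapshot("side");np.savez("side6.npz",**d)
p=telemetry.sense()["tcp_pos"];c=proj(d,[[p[0],p[1],p[2]-.0106],[.5566,-.0055,.021]]);print(c)
u,v=np.round(c[0]).astype(int);np.set_printoptions(linewidth=200)
print(u-8,v-8);print(d["image"].astype(float).mean(2)[v-8:v+4,u-8:u+9].astype(int))
E
```

```text
t: 20.0
tcp_pos: [0.557, -0.0054, 0.0806]
tool_rot: [0.999, 0.034, 0.0, -0.0]
force: [0.2, 0.2, -0.5]
finger_gap: 0.192
gripper_force: 39.1
t 20.0 tcp [ 0.557  -0.0054  0.0806] phi 0.068 tilt [0.0001 0.0001] F [ 0.2  0.2 -0.5] gap 0.192 gf 39.1
(0.5566, -0.0055, 0.0316, 0.066) turn [-0.0001 -0.0001  0.0013] then shift [-1.100e-02  1.000e-03  1.225e+00]
[[303.82908734 189.48518026]
 [303.93530372 202.5584297 ]]
296 181
[[ 72  70  70  59  45  39  42  65  83  91 101  81  76  79  75  73  75]
 [ 69  70  69  59  44  44  39  61  81  95  93  80  71  72  74  74  66]
 [ 67  69  64  52  48  39  42  65  84  89  85  70  70  72  72  75  70]
 [ 90  82  65  50  39  38  45  67  79  85  80  67  68  70  69  66  65]
 [141 119  85  63  43  44  45  63  85  89  86  77  94 100  95  95  93]
 [143 131 113  90  68  52  53  65  87  86  88 113 146 159 164 161 162]
 [167 151 137 131 114  91  79  83  94  89 103 144 176 183 181 186 183]
 [184 175 169 168 159 132 106  94  85  89 110 151 175 182 186 190 192]
 [188 186 186 186 180 159 126 100  91  92 104 140 152 157 169 176 182]
 [192 189 192 188 187 180 164 136 129 123 136 154 165 153 150 155 159]
 [194 190 191 191 192 192 184 177 176 171 175 177 179 174 171 169 173]
 [193 195 193 193 195 193 194 190 189 188 189 187 187 185 183 183 182]]
```

```bash
python3 -m crank '-.01 0 .4 0 0 0; 0 0 .4 0 0 0; 0 0 .25 0 0 0; 0 0 0 0 0 0; 0 0 0 0 0 0'
python3 plan.py "[(.5566,-.0055,.0316,.066)]"
python3 -m crank '0 0 .04 0 0 0; 0 0 .04 0 0 0; 0 0 .03 0 0 0; 0 0 0 0 0 0; 0 0 0 0 0 0'
python3 plan.py "[(.5566,-.0055,.0316,.066)]"
```

```text
t: 20.55
tcp_pos: [0.5569, -0.0065, 0.0389]
tool_rot: [0.999, 0.033, 0.0, 0.0]
force: [-0.2, -1.6, -1.2]
finger_gap: 0.192
gripper_force: 39.1
t 20.55 tcp [ 0.5569 -0.0065  0.0389] phi 0.0667 tilt [ 0.0007 -0.0001] F [-0.2 -1.6 -1.2] gap 0.192 gf 39.1
(0.5566, -0.0055, 0.0316, 0.066) turn [ 0.0001 -0.0004  0.0004] then shift [-0.006 -0.025  0.182]
t: 21.05
tcp_pos: [0.5565, -0.0065, 0.0341]
tool_rot: [0.999, 0.033, 0.0, -0.0]
force: [0.2, 0.6, 0.9]
finger_gap: 0.194
gripper_force: 39.1
t 21.05 tcp [ 0.5565 -0.0065  0.0341] phi 0.0666 tilt [0. 0.] F [0.2 0.6 0.9] gap 0.194 gf 39.1
(0.5566, -0.0055, 0.0316, 0.066) turn [-0.     -0.      0.0004] then shift [ 0.004 -0.024  0.062]
```

```bash
python3 -m crank '0 -.025 .03 0 0 0; 0 0 .03 0 0 0; 0 0 .015 0 0 0; 0 0 0.01 0 0 0; 0 0 0 0 0 0'
python3 plan.py "[(.5566,-.0055,.0316,.066)]"
python3 -m crank '0 0 0 0 0 0; 0 0 0 0 0 0; 0 0 0 0 0 0; 0 0 -.5 0 0 0; 0 0 -1 0 0 0' -0.1
python3 -m crank '0 0 -1 0 0 0; 0 0 -.8 0 0 0; -.4 1 0 0 0 0; -.4 1 0 0 0 0; -.4 1 0 0 0 0'
python3 -m crank '-.3 1 0 0 0 0; -.2 1 0 0 0 0; 0 1 0 0 0 0; 0 .5 0 0 0 0; 0 0 0 0 0 0'
python3 - <<'E'
from station import snapshot
from fit import *
for n in("side","top"): np.savez(n+"7.npz",**snapshot(n))
S=load("side0")
g=S["image"].astype(float).mean(2);print(g[187,362],g[190,380],g[182,398])
c=place(COVER[0],.446,-.298,-.322);q=proj(S,c);print(q.min(0),q.max(0))
u0,v0=np.floor(q.min(0)-6).astype(int);u1,v1=np.ceil(q.max(0)+6).astype(int)
print(fit(S,COVER+[box(-.006,.006,-.038,.038,.0,.044)],(.446,-.298,-.322),(u0,v0,u1-u0,v1-v0),fg=115))
E
python3 plan.py "[(.446,-.298,.12,1.249)]"
```

```text
t: 21.55
tcp_pos: [0.5565, -0.0053, 0.0319]
tool_rot: [0.999, 0.033, 0.0, 0.0]
force: [-2.8, -0.0, 8.1]
finger_gap: 0.195
gripper_force: 40.1
t 21.55 tcp [ 0.5565 -0.0053  0.0319] phi 0.0668 tilt [ 0.0005 -0.    ] F [-2.8 -0.   8.1] gap 0.195 gf 40.1
(0.5566, -0.0055, 0.0316, 0.066) turn [ 0.     -0.0003  0.0005] then shift [0.001 0.005 0.007]
t: 22.05
tcp_pos: [0.554, -0.0051, 0.0883]
tool_rot: [0.999, 0.033, -0.004, -0.001]
force: [-0.3, 0.3, 0.9]
finger_gap: 0.454
gripper_force: 0.0
t: 22.55
tcp_pos: [0.5162, -0.1293, 0.1629]
tool_rot: [0.999, 0.034, 0.0, 0.0]
force: [1.0, -0.5, 0.8]
finger_gap: 0.448
gripper_force: 0.0
t: 23.05
tcp_pos: [0.5064, -0.2723, 0.1624]
tool_rot: [1.0, 0.032, 0.001, 0.001]
force: [-0.4, 0.5, 0.2]
finger_gap: 0.45
gripper_force: 0.0
102.33333333333333 106.66666666666667 173.33333333333334
[347.77013146 179.03884642] [393.49753048 197.66774818]
(array([ 0.44614004, -0.29964108, -0.31829397]), np.float64(179.12999903883122))
t 23.15 tcp [ 0.5054 -0.2684  0.1621] phi 0.0661 tilt [-0.0014  0.002 ] F [-0.8  0.4  0.4] gap 0.449 gf 0.0
(0.446, -0.298, 0.12, 1.249) turn [-0.0016 -0.     -0.753 ] then shift [-1.171 -1.174  1.052]
```

```bash
python3 -m crank '0 0 0 0 0 -.094; 0 0 0 0 0 -.094; 0 0 0 0 0 -.094; 0 0 0 0 0 -.094; 0 0 0 0 0 -.094' 0
python3 -m crank '0 0 0 0 0 -.094; 0 0 0 0 0 -.094; 0 0 0 0 0 -.094; -.6 -.6 .2 0 0 0; -.57 -.57 .5 0 0 0'
python3 -m crank '0 0 .3 0 0 0; 0 0 0 0 0 0; 0 0 0 0 0 0; 0 0 0 0 0 0; 0 0 0 0 0 0'
python3 plan.py "[(.446,-.298,.08,1.250),(.446,-.298,.018,1.250)]"
python3 - <<'E'
from station import snapshot
from fit import *
np.set_printoptions(linewidth=200)
for n in("side","top"): np.savez(n+"8.npz",**snapshot(n))
T=load("top8");b=(.5161,.044,.066);g=T["image"].astype(float).mean(2)
o=[]
for m in((.038,.052,.053),(.038,-.052,.053),(-.038,-.042,.053),(-.038,.042,.053)):
    q=proj(T,place(np.array([[*m]]),*b))[0];u,v=np.round(q).astype(int);w=g[v-3:v+4,u-3:u+4];k=np.clip(w.min()+25-w,0,None)
    yy,xx=np.mgrid[v-3:v+4,u-3:u+4];c=((k*xx).sum()/k.sum(),(k*yy).sum()/k.sum());print(m,q,c,onplane(T,c,.053),"minus seat mm",(onplane(T,c,.053)-place(np.array([[*m]]),*b)[0])*1e3)
a=cv2.resize(T["image"][165:250,255:450,::-1],None,fx=4,fy=4,interpolation=3)
s=cv2.resize(load("side8")["image"][180:240,270:400,::-1],None,fx=4,fy=4,interpolation=3);z=np.zeros((240,780,3),np.uint8);z[:,:520]=s
cv2.imwrite("pics/p8.png",np.vstack([a,z]))
E
```

```text
t: 23.65
tcp_pos: [0.5057, -0.2665, 0.1624]
tool_rot: [0.918, 0.396, -0.0, -0.001]
force: [-0.1, -0.1, -0.8]
finger_gap: 0.503
gripper_force: 0.0
t: 24.15
tcp_pos: [0.4477, -0.2972, 0.1357]
tool_rot: [0.81, 0.586, 0.0, 0.002]
force: [0.6, -0.7, -0.3]
finger_gap: 0.502
gripper_force: 0.0
t: 24.65
tcp_pos: [0.4478, -0.2987, 0.1233]
tool_rot: [0.811, 0.585, 0.0, 0.001]
force: [-0.1, 0.4, -0.7]
finger_gap: 0.5
gripper_force: 0.0
t 24.65 tcp [ 0.4478 -0.2987  0.1233] phi 1.2493 tilt [ 0.0013 -0.0011] F [-0.1  0.4 -0.7] gap 0.5 gf 0.0
(0.446, -0.298, 0.08, 1.25) turn [ 0.001   0.0004 -0.0004] then shift [ 0.002 -0.048  1.083]
(0.446, -0.298, 0.018, 1.25) turn [0. 0. 0.] then shift [ 0.   -0.    1.55]
(0.038, 0.052, 0.053) [274.20205697 179.23560649] (np.float64(274.7375886524823), np.float64(179.42907801418443)) [0.55008119 0.09688046 0.053     ] minus seat mm [-5.06567131e-01 -1.51250819e+00 -6.24500451e-14]
(0.038, -0.052, 0.053) [311.41064796 177.67534165] (np.float64(311.5), np.float64(178.1277777777778)) [ 0.55618473 -0.00566206  0.053     ] minus seat mm [-1.26204210e+00 -2.81453165e-01 -6.24500451e-14]
(-0.038, -0.042, 0.053) [308.9293058  204.99935616] (np.float64(308.87681159420293), np.float64(205.31159420289853)) [ 4.80079894e-01 -2.91047184e-04  5.30000000e-02] minus seat mm [-8.72828041e-01  1.23689605e-01 -6.24500451e-14]
(-0.038, 0.042, 0.053) [278.77411722 206.25118365] (np.float64(278.8097826086957), np.float64(206.3586956521739)) [0.4751158  0.08329429 0.053     ] minus seat mm [-2.96948786e-01 -1.08092242e-01 -6.24500451e-14]
```

View pics/p8.png

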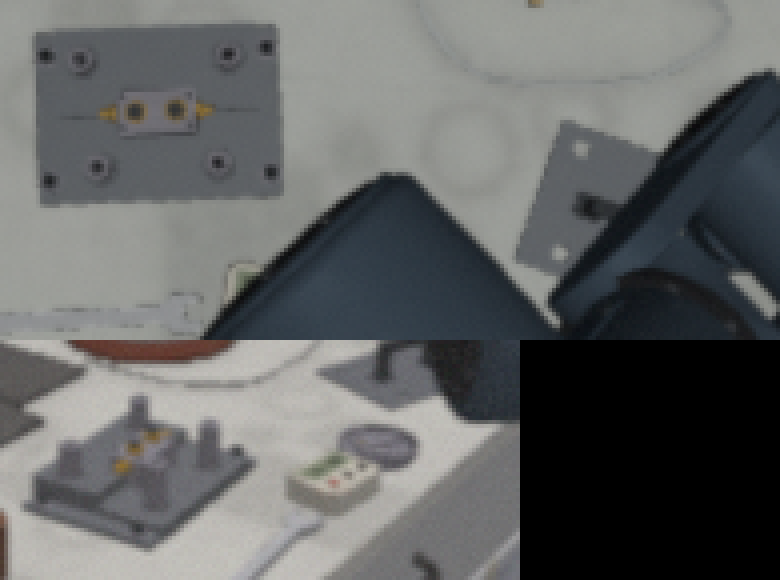

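All four bushes stand upright in their seats, with bores at about (275,179), (311,178), (309,205) and (279,206). The gripper is over the handle, so I'll pick up the cover.

```bash
python3 -m crank '0 -.045 .5 .0005 0 0; 0 0 .5 0 0 0; 0 0 .5 0 0 0; 0 0 .5 0 0 0; 0 0 .3 0 0 0'
python3 -m crank '0 0 .2 0 0 0; 0 0 .13 0 0 0; 0 0 0 0 0 0; 0 0 0 0 0 0; 0 0 0 0 0 0'
python3 plan.py "[(.446,-.298,.018,1.250)]"
```

```text
t: 25.25
tcp_pos: [0.4448, -0.298, 0.0295]
tool_rot: [0.812, 0.584, -0.0, -0.001]
force: [0.0, 0.3, -0.1]
finger_gap: 0.501
gripper_force: 0.0
t: 25.75
tcp_pos: [0.4453, -0.2987, 0.0181]
tool_rot: [0.812, 0.584, -0.0, 0.0]
force: [0.4, -0.5, -0.6]
finger_gap: 0.496
gripper_force: 0.0
t 25.75 tcp [ 0.4453 -0.2987  0.0181] phi 1.2479 tilt [ 0.0002 -0.0007] F [ 0.4 -0.5 -0.6] gap 0.496 gf 0.0
(0.446, -0.298, 0.018, 1.25) turn [ 0.0003  0.0004 -0.0013] then shift [0.022 0.012 0.002]
```

```bash
python3 -m crank '0 0 0 0 0 0; 0 0 0 0 0 0; 0 0 0 0 0 0; 0 0 0 0 0 0; 0 0 0 0 0 0' -1 80
python3 plan.py "[(.446,-.298,.018,1.250)]"
python3 -m crank '0 0 -.2 0 0 0; 0 0 -.5 0 0 0; 0 0 -.8 0 0 0; 0 0 -.8 0 0 0; 0 0 -.5 0 0 0'
python3 -m crank '0 0 0 0 0 0; 0 0 0 0 0 0; 0 0 0 0 0 0; 0 0 0 0 0 0; 0 0 0 0 0 0'
python3 plan.py "[(.5155,.0445,.125,1.637)]"
```

```text
t: 26.25
tcp_pos: [0.4451, -0.2985, 0.018]
tool_rot: [0.812, 0.584, -0.0, 0.0]
force: [0.2, 0.3, 6.4]
finger_gap: 0.124
gripper_force: 78.8
t 26.25 tcp [ 0.4451 -0.2985  0.018 ] phi 1.248 tilt [-0.0003 -0.0003] F [0.2 0.3 6.4] gap 0.124 gf 78.8
(0.446, -0.298, 0.018, 1.25) turn [-0.0001  0.0002 -0.0013] then shift [0.019 0.019 0.   ]
t: 26.75
tcp_pos: [0.4452, -0.2985, 0.1312]
tool_rot: [0.812, 0.584, -0.0, 0.0]
force: [0.2, -0.6, -3.8]
finger_gap: 0.126
gripper_force: 78.4
t: 27.25
tcp_pos: [0.4445, -0.2979, 0.1282]
tool_rot: [0.812, 0.584, -0.0, -0.002]
force: [-1.2, 0.2, -4.1]
finger_gap: 0.122
gripper_force: 78.4
t 27.25 tcp [ 0.4445 -0.2979  0.1282] phi 1.2478 tilt [-0.0025  0.0021] F [-1.2  0.2 -4.1] gap 0.122 gf 78.4
(0.5155, 0.0445, 0.125, 1.637) turn [-0.0018 -0.0011 -0.2478] then shift [8.423 2.339 0.08 ]
```

```bash
python3 -m crank '0 0 0 0 0 -.04; 0 0 0 0 0 -.062; 0 0 0 0 0 -.062; 0 0 0 0 0 -.05; 0 0 0 0 0 -.034'
python3 -m crank '.3 .1 0 0 0 0; .6 .17 0 0 0 0; .7 .195 0 0 0 0; .7 .195 0 0 0 0; .7 .195 0 0 0 0'
python3 -m crank '.7 .195 0 0 0 0; .7 .195 0 0 0 0; .7 .195 0 0 0 0; .7 .195 0 0 0 0; .7 .195 0 0 0 0'
python3 -m crank '.7 .195 0 0 0 0; .6 .18 0 0 0 0; .3 .1 0 0 0 0; 0 0 0 0 0 0; 0 0 0 0 0 0'
python3 plan.py "[(.5155,.0445,.095,1.637)]"
```

```text
t: 27.75
tcp_pos: [0.4448, -0.2982, 0.1287]
tool_rot: [0.682, 0.731, -0.0, -0.001]
force: [0.3, 0.5, -3.7]
finger_gap: 0.125
gripper_force: 78.3
t: 28.25
tcp_pos: [0.4709, -0.1743, 0.1291]
tool_rot: [0.684, 0.73, -0.0, -0.001]
force: [0.2, 0.8, -4.0]
finger_gap: 0.119
gripper_force: 78.3
t: 28.75
tcp_pos: [0.5003, -0.0319, 0.1292]
tool_rot: [0.684, 0.73, -0.0, -0.001]
force: [0.3, -0.1, -2.8]
finger_gap: 0.122
gripper_force: 78.3
t: 29.25
tcp_pos: [0.5151, 0.0309, 0.1293]
tool_rot: [0.683, 0.73, -0.001, -0.0]
force: [-0.0, -0.3, -3.5]
finger_gap: 0.119
gripper_force: 78.3
t 29.25 tcp [0.5151 0.0309 0.1293] phi 1.6379 tilt [-0.0014 -0.0002] F [-0.  -0.3 -3.5] gap 0.119 gf 78.3
(0.5155, 0.0445, 0.095, 1.637) turn [-0.0009  0.0001  0.0006] then shift [0.339 0.033 0.857]
```

```bash
python3 -m crank '.2 .02 .2 0 0 0; .14 0.01 .3 0 0 0; 0 0 .25 0 0 0; 0 0 .1 0 0 0; 0 0 0 0 0 0'
python3 -m crank '0 0 0 0 0 0; 0 0 0 0 0 0; 0 0 0 0 0 0; 0 0 0 0 0 0; 0 0 0 0 0 0'
python3 plan.py "[(.5155,.0445,.081,1.637)]"
python3 - <<'E'
from station import snapshot
from fit import *
for n in("side","top"): np.savez(n+"9.npz",**snapshot(n))
a=load("side9")["image"][170:240,260:350,::-1];t=load("top9")["image"][160:230,250:340,::-1]
cv2.imwrite("pics/p9.png",cv2.resize(np.vstack([a,t]),None,fx=4.2,fy=4.2,interpolation=3))
E
```

```text
t: 29.75
tcp_pos: [0.5149, 0.0445, 0.0942]
tool_rot: [0.683, 0.73, -0.001, -0.001]
force: [0.1, -0.0, -3.6]
finger_gap: 0.127
gripper_force: 78.2
t: 30.25
tcp_pos: [0.5158, 0.0447, 0.0957]
tool_rot: [0.683, 0.73, -0.0, -0.0]
force: [-0.1, -1.1, -3.7]
finger_gap: 0.12
gripper_force: 78.2
t 30.25 tcp [0.5158 0.0447 0.0957] phi 1.6374 tilt [-0.0002  0.0002] F [-0.1 -1.1 -3.7] gap 0.12 gf 78.2
(0.5155, 0.0445, 0.081, 1.637) turn [-0.0001 -0.0001  0.0003] then shift [-0.004 -0.008  0.368]
```

View pics/p9.png

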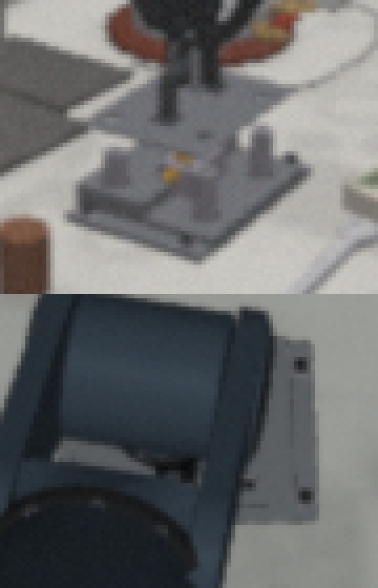

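In the side crop the plate hangs level above the four bushes, with corners at about (279,197), (309,206) and (331,191). From the top only its right edge shows, at about (319,200). Next I'll measure the edge offsets numerically.

```bash
cat > edges.py <<'E'
from fit import *
np.set_printoptions(linewidth=200,suppress=True)
def prof(d,A,B,f0,f1,name,sgn_pt):
    """mean grey profile along the image normal of world edge A-B (outwards from sgn_pt), px -4..4"""
    g=d["image"].astype(np.float32).mean(2);q=proj(d,[A,B,sgn_pt]);t=q[1]-q[0];n=np.array([-t[1],t[0]])/np.hypot(*t)
    if n@(q[2]-q[0])>0:n=-n
    f=np.linspace(f0,f1,40)[:,None];s=np.arange(-4,4.01,.5)
    P=(q[0]+f*t)[:,None]+s[None,:,None]*n
    v=cv2.remap(g,P[...,0].astype(np.float32),P[...,1].astype(np.float32),1)
    m=np.median(v,0);dm=np.abs(np.diff(m));print(name,"n",np.round(n,2),"q",np.round(q[:2],1).tolist(),m.astype(int))
def cover(pose,z): 
    c=place(np.array([[x,y,0] for x,y in((-.054,-.072),(-.054,.072),(.054,.072),(.054,-.072))]),*pose)+[0,0,z];return c
def block(pose,z=.008):
    return place(np.array([[x,y,z] for x,y in((-.062,-.088),(-.062,.088),(.062,.088),(.062,-.088))]),*pose)
E
python3 - <<'E'
from edges import *
S=load("side9");T=load("top9");S0=load("side8")
c=cover((.5158,.0447,.0666),.0817);b=block((.5161,.0440,.066));o=c.mean(0);ob=b.mean(0)
for nm,i,j in(("-x",0,1),("+y",1,2),("+x",2,3),("-y",3,0)):
    prof(S,c[i],c[j],.15,.85,"cover side "+nm,o);
print(proj(S,place(np.array([[-.038,.042,.0],[-.038,.042,.004],[.038,.052,.004],[-.038,-.042,.004]]),.5158,.0447,.0666)+[0,0,.0777]))
prof(T,c[3],c[0],.1,.9,"cover top -y",o)
for d,l in((S0,"side8"),(load("top8"),"top8")):
  for nm,i,j in(("-x",0,1),("+y",1,2),("+x",2,3),("-y",3,0)): prof(d,b[i],b[j],.1,.9,"block "+l+nm,ob)
g=S["image"].astype(float).mean(2);print(g[194:208,300:318].astype(int));print(g[188:202,276:294].astype(int))
E
```

```text
cover side -x n [0.58 0.81] q [[330.2, 190.6], [307.5, 206.9]] [113 113 113 113 114 113 114 121 134 151 167 171 167 158 151 145 134]
cover side +y n [-0.27  0.96] q [[307.5, 206.9], [278.5, 198.7]] [111 113 113 113 113 112 111 110 108 112 118 123 127 127 127 123 117]
cover side +x n [-0.53 -0.85] q [[278.5, 198.7], [302.9, 183.6]] [112 111 111 112 112 114 122 135 151 166 175 175 163 145 127 108  94]
cover side -y n [ 0.25 -0.97] q [[302.9, 183.6], [330.2, 190.6]] [108 104 105 109 112 114 121 133 149 157 162 145 120 102  83  76  78]
[[308.16989925 203.2018072 ]
 [308.17971123 202.05324389]
 [286.26030538 197.59422817]
 [321.58439321 192.64077998]]
cover top -y n [ 1.   -0.04] q [[318.0, 170.5], [319.7, 210.0]] [94 94 94 94 94 93 92 91 87 88 91 93 93 94 94 94 94]
block side8-x n [0.63 0.78] q [[333.8, 208.9], [306.8, 230.7]] [108 108 109 108 105  99  91  82  79  83  97 118 142 161 175 179 182]
block side8+y n [-0.3   0.95] q [[306.8, 230.7], [274.2, 220.4]] [ 80  87  96 104 108 108 105 100  97 100 114 136 158 173 178 182 181]
block side8+x n [-0.56 -0.83] q [[274.2, 220.4], [303.4, 200
[... 2145 characters left out ...]
176 159 139 120 113 113]
 [ 90  87  80  78  92 108 146 163 175 181 179 168 145 131 120 114 114 113]
 [ 81  77  92 109 141 164 177 181 182 171 157 141 119 113 113 112 114 112]
 [ 94 113 139 162 177 182 180 178 162 141 128 117 113 113 115 114 113 115]
 [136 163 177 180 186 183 168 148 130 117 110 109 111 110 116 111 113 114]
 [145 169 178 178 177 166 138 119 110 105 101  99 104 109 113 111 116 112]
 [113 120 133 138 144 132 120 110 115 122 126 122 116 112 112 113 112 114]
 [ 95  93  95 104 104 113 115 111 111 118 122 116 116 112 115 110 116 115]
 [ 93  85  85  82  95 123 127 119 114 112 113 112 110 113 111 113 114 112]
 [ 84  77  81  88 114 149 164 165 152 133 122 119 116 111 110 110 111 113]]
```

Run:
```python
from edges import *
T=load("top9");S=load("side9");g=T["image"].astype(float).mean(2)
h=place(np.array([[-.038,-.042,.004],[-.038,-.042,0]]),.5158,.0447,.0666)+[0,0,.0777]
print("hole pred",proj(T,h)); print("tapped pred",proj(T,place(np.array([[-.038,-.042,.053],[-.038,-.042,.009]]),.5161,.044,.066)));print(g[199:213,302:326].astype(int))
c=cover((.5158,.0447,.0666),.0817);print("corners -y: -x,+x",proj(T,c[[0,3]]));print(g[164:178,310:326].astype(int))
# depth heights
for n in("side9","side8","top8"):
    d=load(n);C=cloud(d);x=place(C.reshape(-1,3)-[.516,.044,0],0,0,-.066).reshape(C.shape)
    def H(x0,x1,y0,y1,lo,hi):
        m=(x[...,0]>x0)&(x[...,0]<x1)&(x[...,1]>y0)&(x[...,1]<y1)&(x[...,2]>lo)&(x[...,2]<hi);return m.sum(),np.round(np.median(x[...,2][m])*1e3,1),np.round(x[...,2][m].std()*1e3,1)
    print(n,"bench",H(-.1,-.07,-.05,.05,-.02,.02),"plate quads" if n=="side9" else "low/high step",[H(*q,.06,.1) if n=="side9" else H(*q,0,.04) for q in((-.05,-.015,-.068,0),(-.05,-.015,0,.068),(.018,.05,-.068,0),(.018,.05,0,.068))])
    if n!="side9": print("bush tops",[H(a-.004,a+.004,b-.004,b+.004,.04,.07) for a,b in((.038,.052),(.038,-.052),(-.038,-.042),(-.038,.042))])
```

```text
hole pred [[308.4564165  204.5601128 ]
 [308.48853843 204.63550523]]
tapped pred [[308.9293058  204.99935616]
 [309.25143811 205.77585039]]
[[ 45  48  48  46  42  30  37  56  83  92  94  94  94  95  95  94  93  94  96  95  95  96 101 118]
 [ 46  46  46  44  40  32  44  73  91  94  94  94  94  94  95  94  95  93  94  95  95  96 101 117]
 [ 47  47  47  42  38  34  59  88  94  94  95  95  95  95  97  95  94  94  95  94  96  96  96 109]
 [ 45  47  46  43  34  41  66  89  94  94  94  94  95  95  94  94  94  92  92  95  94  95  97 109]
 [ 45  47  46  43  33  49  83  96  95  86  94  94  96  95  94  94  93  92  81  94  96  96  97 109]
 [ 45  46  47  44  30  39  58  65  76  88  95  95  96  94  96  94  95  91  81  94  95  96  97 109]
 [ 45  47  47  42  32  38  44  40  64  94  96  95  94  93  96  96  95  91  83  92  94  94  96 108]
 [ 45  45  43  39  36  50  65  64  77  93  94  95  93  95  94  95  95  92  86  79  67  73  89 107]
 [ 46  45  42  34  40  65  90  91  92  95  95  95  96  94  95  94  95  95  87  56  37  45  74 112]
 [ 47  46  44  33  47  79  94  93  95  94  95  95  94  95  95  93  96
[... 2038 characters left out ...]
t64(nan), np.float64(nan)), (np.int64(1), np.float64(56.6), np.float64(0.0)), (np.int64(2), np.float64(49.0), np.float64(4.9)), (np.int64(0), np.float64(nan), np.float64(nan))]
top8 bench (np.int64(353), np.float64(-0.7), np.float64(3.1)) low/high step [(np.int64(270), np.float64(14.0), np.float64(4.7)), (np.int64(272), np.float64(14.3), np.float64(5.1)), (np.int64(240), np.float64(25.9), np.float64(3.4)), (np.int64(240), np.float64(25.6), np.float64(3.4))]
bush tops [(np.int64(2), np.float64(52.3), np.float64(3.2)), (np.int64(3), np.float64(50.7), np.float64(5.3)), (np.int64(1), np.float64(50.5), np.float64(0.0)), (np.int64(0), np.float64(nan), np.float64(nan))]
  return _methods._mean(a, axis=axis, dtype=dtype,
  ret = ret.dtype.type(ret / rcount)
  ret = _var(a, axis=axis, dtype=dtype, out=out, ddof=ddof,
  arrmean = um.true_divide(arrmean, div, out=arrmean,
  ret = ret.dtype.type(ret / rcount)
```

```bash
python3 -m crank '-.008 -.018 .1 0 0 0; 0 0 .15 0 0 0; 0 0 .1 0 0 0; 0 0 .01 0 0 0; 0 0 0 0 0 0'
python3 -m crank '0 0 0 0 0 0; 0 0 0 0 0 0; 0 0 0 0 0 0; 0 0 0 0 0 0; 0 0 0 0 0 0'
python3 plan.py "[(.5151,.0443,.081,1.637)]"
python3 - <<'E'
from station import snapshot
from edges import *
for n in("side","top"): np.savez(n+"10.npz",**snapshot(n))
a=load("side10")["image"][165:245,220:345,::-1]
cv2.imwrite("pics/p10.png",cv2.resize(a,None,fx=6,fy=6,interpolation=3))
d=load("side10");C=cloud(d);x=place(C.reshape(-1,3)-[.516,.044,0],0,0,-.066).reshape(C.shape)
for q in((-.05,-.015,-.068,0),(-.05,-.015,0,.068),(.018,.05,0,.068)):
    m=(x[...,0]>q[0])&(x[...,0]<q[1])&(x[...,1]>q[2])&(x[...,1]<q[3])&(x[...,2]>.058)&(x[...,2]<.078);print(m.sum(),np.median(x[...,2][m]))
E
```

```text
t: 30.85
tcp_pos: [0.5148, 0.0444, 0.0807]
tool_rot: [0.683, 0.73, -0.0, -0.001]
force: [0.1, 0.3, -3.4]
finger_gap: 0.121
gripper_force: 78.3
t: 31.35
tcp_pos: [0.515, 0.0444, 0.0811]
tool_rot: [0.683, 0.73, -0.0, -0.0]
force: [-0.1, -0.6, -3.7]
finger_gap: 0.123
gripper_force: 78.3
t 31.35 tcp [0.515  0.0444 0.0811] phi 1.6375 tilt [-0.0006  0.0002] F [-0.1 -0.6 -3.7] gap 0.123 gf 78.3
(0.5151, 0.0443, 0.081, 1.637) turn [-0.0004 -0.0002  0.0003] then shift [-0.002  0.003  0.004]
95 0.06804134779460434
106 0.0679899202243282
80 0.0683348301820571
```

View pics/p10.png

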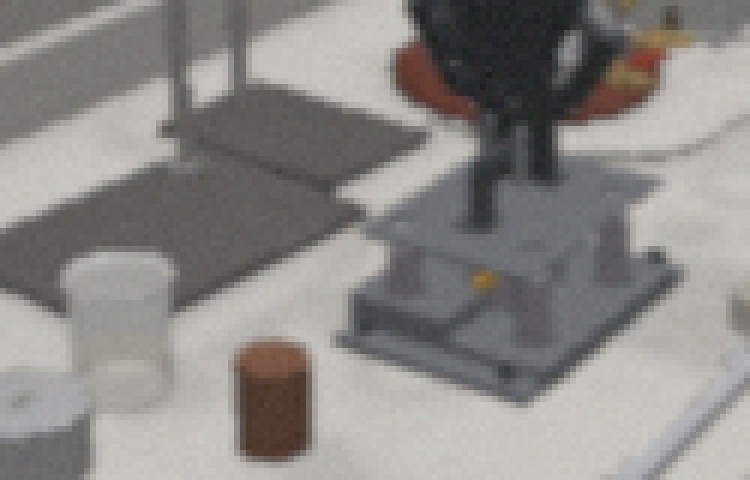

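The side view shows the plate level above the upright bushes at about (311,205), with the wrist load equal to the plate's weight alone. The specimen (265,232) and beaker (240,220) stand where they were, so I'm handing in.

```bash
python3 -c "
from station import manip
print(manip.sign_off())"
```

```text
the job is handed in; nothing more can be done
None
```

The three loose bushes are fully seated alongside the fourth, the cover is held still and level about 10 mm above them (holes within an estimated 1 mm of their threaded holes), the specimen and beaker were not moved, and the job was handed in at about 31 s.

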